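# Close the dish clamp of a bench shaker squarely

### The arm

A 6-joint arm with a two-finger parallel gripper is mounted at the origin on the work surface. World frame = base frame: x ahead of the robot, y to its left, z up, the work surface at z = 0. Lengths are in m, angles in degrees, forces in N, time in s.
With the tool pointing down it reaches from about 0.3 to 0.75 m from the base axis. Payload 8.5 kg.
Tool frame: the origin (TCP) lies on the centre line of the jaws, within the pads' length; the fingertips stand ahead of it and the grasp point (between the pads) is the TCP (nose_length is the y of the fingertips in the tool frame, in m); y points along the fingers, z is the direction in which the jaws open and shut, and the axes are right-handed (so a half turn about y gives the same grasp; the last joint's range is limited). The gripper opens to 85 mm and grips with 20 to 120 N. Pads are 22 mm wide; open, the fingers measure 114 mm over their backs; the gripper's body (76 mm by 85 mm) begins 54 mm behind the grasp point. The pads swing forward as they close: fully open they stand 13 mm farther back than shut.
Start: joints at [-79.945, 21.807, 74.336, -0, 83.858, -12.336], TCP at [0.21, -0.509, 0.25] pointing down, gripper open.
Joint ranges: [-178.18, 178.18], [-50.72, 133.34], [12.68, 142.11], [-81.47, 261.47], [9.98, 163.14], [-165.26, 165.26]. Speed limits (degrees/s): [136.94, 136.94, 180, 180, 180, 180].

### API

Orientations are given as a 3x3 rotation matrix whose columns are the frame's x, y, z axes.
In Python, from cell import * gives the robot as it stands.
- The arm moves only by the tool move_arm, never from a script. Its argument "steps" is a list of rows, each a list of 2 entries, a list of its own where there are three numbers: the shift along the tool's x, y, z in mm, then the turn about the tool's y in degrees. A call has exactly 8 rows; each row is the pose to reach, as a shift and turn from the pose measured when the call began, along the tool's axes at that moment; what a row does not reach only later rows make up. A row lasts 1/12 s, in which the tool goes at most 41.7 mm and 7.16 degrees, less where a joint would pass 70% of its speed; a pose out of reach is approached as far as the arm can. A call with a gripper value outside its range is refused whole. "claw" is the closure, from -1 (fully open) to 1 (shut), set as the call begins (left out, the last holds). The fingers move at their own pace and stop on an object; "squeeze" is the grip in N (left out, the last holds). Time passes only in rows, so rows that repeat a pose let the fingers close, or fill a call up. It gives the time, the measured TCP pose, the force and the opening at its end, in the units of the state.
- state(): the state, without advancing time (a new reading comes with each control period).
- snapshot(name): name is "side" or "top" or "wrist"; returns a dict with "frame" (420x560x3 uint8, blue, green, red), "mtx" (3x3 intrinsics, pixels), "eye" and "attitude" of the camera in the world. Camera axes: x right, y down, z forward; pixel columns grow to the right and rows downward; lengths in m; the calibration is good to about 2 mm. The wrist camera is an equidistant fisheye: a pixel r from the principal point sees the ray r / f radians off the axis. A picture is of the moment at which its call begins. There is no depth.
- sign_off(): hands the job in, once; it reports no verdict.
The state is a dict: "clock": time; "joint_pos": joint angles; "dq": joint speeds; "tau": joint torques, N m; "position": TCP position; "eef_rot": TCP orientation; "force": force on the tool from outside, world axes, zero at the start; "moment": the same for the moment, N m; "finger_gap": finger opening in m.
Only numpy, scipy, OpenCV 4.12 (cv2) and the standard library are available. Lean on these libraries where they do the work, as an engineer would, in place of code of your own. Each camera call takes 0.05 s, during which the arm holds its last target.

### The job

Close the clamp on the shaker so that the dish stacks cannot slide: turn its two black wing knobs clockwise, a bit at a time and in turn, until both are at their stops and the bar stands fully home in front of the dishes. Keep the bar square on the way: never let one knob get more than about an eighth of a turn (45 degrees) ahead of the other, or the bar jams.

Things in the scene. Friction and masses are not known exactly. Their poses are not given: they have to be found in the camera images.
- shaker: Fixed bench shaker: white body, grey tray on top, 300 x 360 mm, 84 mm high. Origin: centre of its underside, on the bench. x: from the wing knobs towards the dishes and steel fence (way the clamp closes), y left, z up. Wing knobs turn about vertical axes at x = -95 mm, y = +130 mm (left) and -130 mm (right). The small round knob between them (34 mm) is the tray lock: no part in this.
- bar: Clamp bar lying loose on two rails across the tray: aluminium, 296 x 18 mm, top 127 mm above the bench, rubber strip towards two stacks of dishes. Origin: middle of its underside; its y runs along it left, parallel to the shaker's y when square. Each knob drives a rack that pushes one end of the bar towards the dishes, 22 mm per rad, from about 0.4 rad on; home at x = -5 mm in the shaker's frame.
- knob_left (a joint): Left (+y) knob: black upright wing 46 mm long, 12 thick, 126 to 158 mm above the bench, on a 46 mm steel collar; pinch it across from above (nothing beside it is above 127 mm). Radians, clockwise from above: at 0 the wing lies along the shaker's y; at the stop, 1.57, along its x, that end of the bar fully home. Starts 0 to 0.3; light friction (0.12 N m), stays where left.
- knob_right (a joint): Right (-y) wing knob: same shape, size, heights and friction as the left one, also closing clockwise: 0 with the wing along the shaker's y axis, 1.57 at the stop with the wing along its x axis, that end of the bar fully home. Starts between 0 and 0.3, in general not equal to the left one.

How it is judged (in metres and radians):
At the end, for the whole second after the job is handed in: Both wing knobs are turned clockwise to their stops (within about 10 degrees) and at rest, and the bar is fully home in front of the dishes (within about 8 mm) and square to the tray (within about 2.3 degrees) (value of joint each of knob_left, knob_right above 1.39 rad and angle between the y axis of bar and the y axis of shaker, either way round below 0.04 rad and x of bar in the frame of shaker above -0.013 m and not (velocity of joint knob_left above 0.05 rad/s) and not (velocity of joint knob_right above 0.05 rad/s)); the robot touches nothing.
It fails at once if the bar goes out of square by more than about 4.6 degrees: one knob has pushed its end more than about 54 degrees of turn ahead of the other (angle between the y axis of bar and the y axis of shaker, either way round above 0.08 rad).
It also fails if it takes over 56 s, if anything falls off the work surface, if the arm or the gripper's body presses on something with over 40 N, if the wrist force passes 120 N, or if a joint passes its speed limit or range.

## Working session

There is one attempt and no reset: what is moved stays moved. The work goes in short steps, Python scripts to look and compute and a tool call to move; the robot and the scene stay as the last step left them, time stands still between calls to the robot, and variables do not carry over. Pictures are saved under pics/ and viewed, and the job is handed in when it is done.

Besides the shell and the picture viewer there is one more tool, called as name([rows], argument=value, ...), one row to a line, values as JSON. move_arm: Moves the arm, as the interface text tells. Its arguments: {"type":"object","properties":{"steps":{"type":"array","items":{"type":"array"}},"claw":{"type":"number"},"squeeze":{"type":"number"}},"required":["steps"]}

```bash
ls; mkdir -p pics
python3 - <<'E'
from cell import *
import cv2
s=state();print(s)
for n in("top","side","wrist"):
    d=snapshot(n);cv2.imwrite(f"pics/{n}0.png",d["frame"]);print(n,d["mtx"],d["eye"],d["attitude"])
print(state()["clock"])
E
```

```text
pics
{'clock': 0.0, 'joint_pos': array([-7.99449240e+01,  2.18427404e+01,  7.43834084e+01, -1.30162728e-05,
        8.38579077e+01, -1.23357108e+01]), 'dq': array([ 0.07172887,  0.15663734,  0.10043492, -0.06913249, -0.11601918,
       -0.07715478]), 'tau': array([-1.47572868e-03, -4.48466527e+01, -2.31277210e+01, -3.30285238e-04,
        4.78545509e-03,  1.28051877e-05]), 'position': array([ 0.20946023, -0.50828022,  0.24970327]), 'eef_rot': array([[-9.24607329e-01, -2.56363892e-04,  3.80921542e-01],
       [-3.80921500e-01,  1.44448997e-03, -9.24606254e-01],
       [-3.13201691e-04, -9.99998924e-01, -1.43324053e-03]]), 'force': array([-0.14004616, -0.73545878,  0.19690215]), 'moment': array([ 0.00254613, -0.00095865, -0.02068085]), 'finger_gap': 0.0855152886560262}
top [[414.65691816   0.         276.57418867]
 [  0.         414.65691816 207.03211385]
 [  0.           0.           1.        ]] [0.42858206 0.03695118 0.87824776] [[-0.02269706 -0.98652201  0.1620468 ]
 [-0.99965448  0.02454443  0.00940721]
 [-0.01325777 -0.16177729 -0.98673823]]
side [[421.66703822   0.         280.60927223]
 [  0.         421.66703822 198.36607896]
 [  0.           0.           1.        ]] [0.52986085 0.49271239 0.61059919] [[-0.99235498 -0.10212375  0.06929888]
 [-0.12269394  0.75567598 -0.64335061]
 [ 0.01333388 -0.64693473 -0.76242879]]
wrist [[325.1922621    0.         281.34639842]
 [  0.         325.1922621  217.71651596]
 [  0.           0.           1.        ]] [ 0.28741114 -0.47623599  0.37322599] [[ 0.38028924 -0.87343907 -0.3041123 ]
 [-0.92486628 -0.35970048 -0.12344203]
 [-0.00157025  0.32820689 -0.94460456]]
0.15
```

View pics/top0.png

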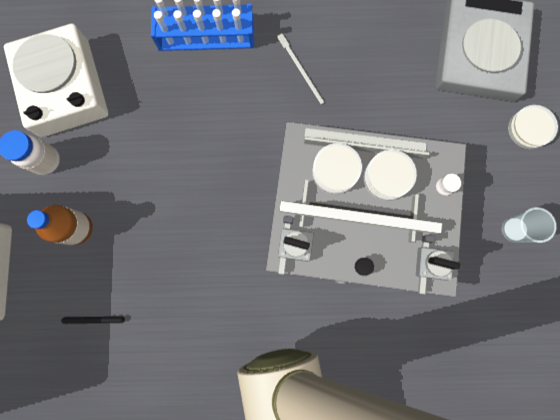

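View pics/side0.png

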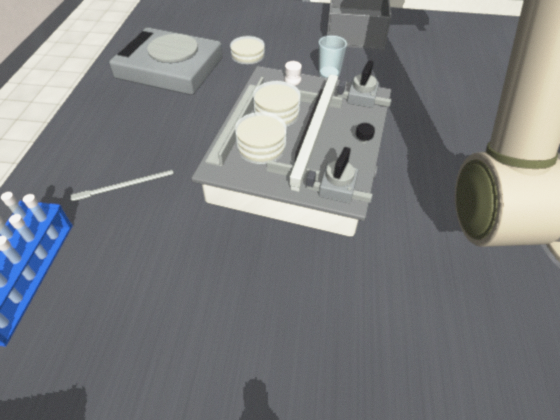

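The top view shows the left wing near (296,243), the right wing near (441,264), the tray lock at (364,266), and the bar running from (281,207) to (441,228).

```bash
cat > h.py <<'E'
from cell import *
import cv2, numpy as np
def ray(d,px,z):
    px=np.atleast_2d(np.asarray(px,float)); K=d["mtx"]
    r=np.c_[(px[:,0]-K[0,2])/K[0,0],(px[:,1]-K[1,2])/K[1,1],np.ones(len(px))]@np.array(d["attitude"]).T
    e=np.array(d["eye"]); return (e+r*((z-e[2])/r[:,2])[:,None])[:,:2]
def comps(m,mn=20):
    n,l,st,c=cv2.connectedComponentsWithStats(m.astype(np.uint8)); return [(st[i],c[i],l==i) for i in range(1,n) if st[i][4]>=mn]
E
python3 - <<'E'
from h import *
d=snapshot("top"); f=d["frame"].astype(int)
roi=f[100:310,250:480]; cv2.imwrite("pics/topz.png",cv2.resize(roi.astype(np.uint8),None,fx=3.4,fy=2.8,interpolation=cv2.INTER_CUBIC)[:600,:800])
m=np.zeros(f.shape[:2],bool); m[200:300,272:470]=f[200:300,272:470].max(2)<45
for st,c,l in comps(m):
    ys,xs=np.nonzero(l); w=ray(d,np.c_[xs,ys],0.155)
    r=cv2.minAreaRect((w*1000).astype(np.float32)); print(st,c,r, w.mean(0))
c=ray(d,[(286,124),(466,143),(456,296),(267,271)],0.084);print(c, np.linalg.norm(c-np.roll(c,1,0),axis=1))
E
```

```text
[285 238  24   8  28] [296.82142857 240.67857143] ((487.0611267089844, 10.076111793518066), (41.798927307128906, 2.9754703044891357), 71.67418670654297) [0.48705914 0.00991846]
[429 258  31  11 107] [442.39252336 262.41121495] ((443.1339111328125, -241.67434692382812), (51.69059753417969, 11.287107467651367), 75.26070404052734) [ 0.44372639 -0.23921361]
[[ 0.72732608  0.021783  ]
 [ 0.67807894 -0.33320914]
 [ 0.3826211  -0.28616973]
 [ 0.43673591  0.06543812]] [0.29385101 0.35839182 0.29917895 0.3557478 ]
```

View pics/topz.png

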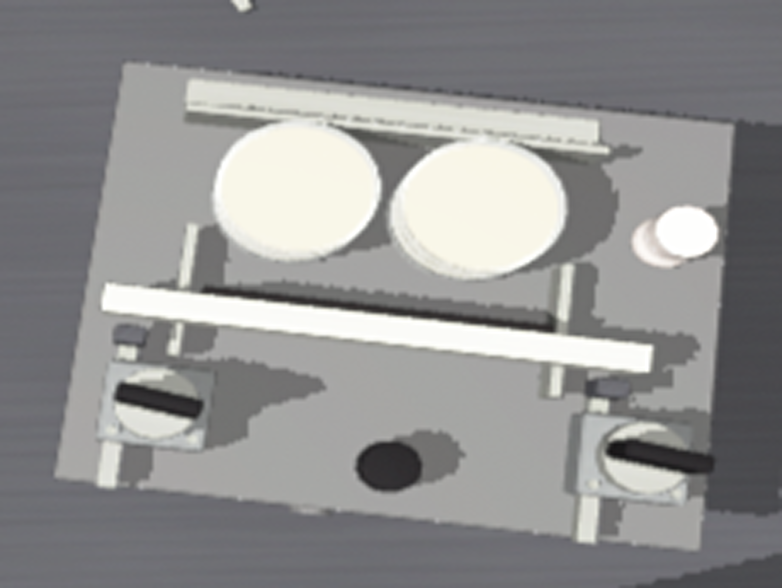

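Run:
```python
from h import *
import cell
print([n for n in dir(cell) if not n.startswith('__')], getattr(cell,'nose_length',None))
d=snapshot("top"); f=d["frame"].astype(int)
for thr in (60,80):
  m=np.zeros(f.shape[:2],bool); m[230:285,275:470]=f[230:285,275:470].max(2)<thr
  for st,c,l in comps(m,40):
    ys,xs=np.nonzero(l); w=ray(d,np.c_[xs,ys],0.155)*1000
    r=cv2.minAreaRect(w.astype(np.float32)); u=np.linalg.svd(w-w.mean(0),full_matrices=False)[2][0]
    print(thr,st,np.round(c,1),np.round(r[0],1),np.round(r[1],1),w.mean(0).round(1),np.degrees(np.arctan(u[1]/u[0])))
# tray polygon fit
m=((f.max(2)-f.min(2))<14)&(f.max(2)>105)
m[:, :255]=0;m[:,480:]=0;m[:110]=0;m[310:]=0
m=cv2.morphologyEx(m.astype(np.uint8),cv2.MORPH_CLOSE,np.ones((15,15)))
cs=max(cv2.findContours(m,0,2)[0],key=cv2.contourArea)
w=ray(d,cv2.convexHull(cs)[:,0],0.084)*1000
print(cv2.minAreaRect(w.astype(np.float32)))
s=snapshot("side"); g=s["frame"].astype(int)
m=np.zeros(g.shape[:2],bool); m[55:190,320:400]=g[55:190,320:400].max(2)<60
for st,c,l in comps(m,30): 
    print("side",st,c,(ray(s,c,0.142)*1000).round(1))
cv2.imwrite("pics/sidez.png",cv2.resize(g[50:250,190:410].astype(np.uint8),None,fx=3,fy=3,interpolation=cv2.INTER_CUBIC))
```

```text
['IKError', 'nose_length', 'sign_off', 'snapshot', 'state'] 0.019
60 [284 237  25  12 154] [296.4 242.6] [483.7  10.8] [43.  11.3] [483.7  10.8] 73.03505583073617
60 [429 257  31  12 214] [444.4 262.7] [ 443.5 -242.1] [52.3 12.9] [ 443.2 -242.6] 75.93134952777515
60 [355 258  19  17 251] [364. 266.] [ 440.7 -104.4] [28.6 29.6] [ 440.7 -104.4] -84.80037492814705
80 [428 230  42  44 618] [457.1 255.2] [ 464.4 -251.7] [70.  75.4] [ 455.5 -265.6] -46.75931836105164
80 [284 237  26  12 173] [296.3 242.6] [483.8  10.9] [44.7 11.7] [483.8  10.9] 73.42177927730624
80 [355 258  19  17 265] [364.2 266. ] [ 440.7 -104.4] [31.2 27.3] [ 440.7 -104.7] -83.172040008875
80 [458 275  12   8  75] [464.  278.3] [ 416.2 -272.8] [18.7 12.2] [ 416.1 -273.5] 87.10453734652717
((556.6492309570312, -135.5468292236328), (449.481201171875, 391.55047607421875), 88.3849868774414)
side [361  61  12  24 151] [366.47019868  71.85430464] [[ 445.3 -248.8]]
side [356 124  18  16 236] [364.38983051 131.56779661] [[450.2 -68.7]]
side [334 148  16  30 229] [341.33624454 162.44104803] [[486.7  10.8]]
```

View pics/sidez.png

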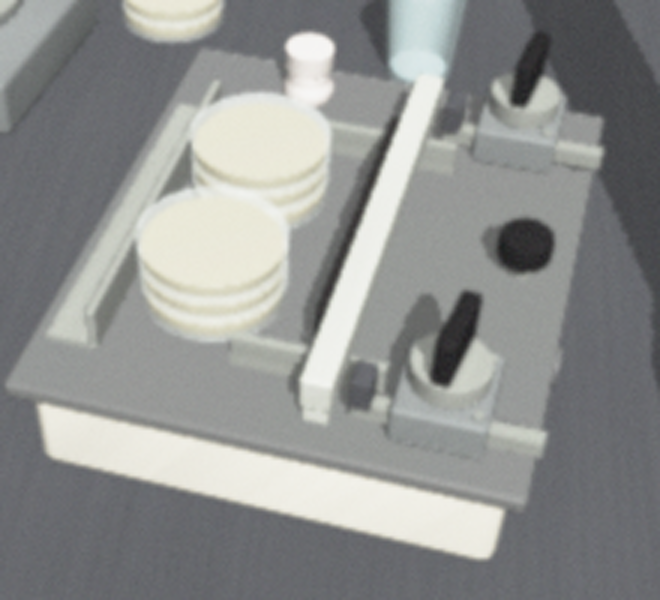

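```bash
cat >> h.py <<'E'
L=(0.483,0.0105); R=(0.444,-0.245); YA=81.3
def plan(p,z,theta):
    s=state(); A=np.array(s["eef_rot"]); t=A.T@(np.array([p[0],p[1],z])-s["position"])*1000
    jaw=np.degrees(np.arctan2(A[1,2],A[0,2])); tgt=YA-90-theta
    dt=(jaw-tgt+180)%360-180   # + = clockwise
    print("shift",t.round(1),"turn",round(dt,1),"theta now",round(YA-90-jaw,1),"clk",s["clock"],"F",s["force"].round(1),"M",s["moment"].round(2),"gap",round(s["finger_gap"],4),"q6",s["joint_pos"][5].round(1),"tilt",A[2,1].round(4),"pos",s["position"].round(4))
E
python3 -c "
from h import *
plan(R,0.21,5.5)"
```

```text
shift [-317.2   40.2 -154.2] turn -53.4 theta now 58.9 clk 0.3 F [ 0.1 -0.3  0.7] M [0.06 0.01 0.01] gap 0.0852 q6 -12.3 tilt -1.0 pos [ 0.2095 -0.5084  0.2501]
```

move_arm([
  [[-25, 2, -12], -4],
  [[-62, 6, -30], -10],
  [[-100, 12, -48], -17],
  [[-138, 18, -66], -24],
  [[-176, 24, -85], -31],
  [[-214, 30, -104], -38],
  [[-252, 34, -122], -45],
  [[-285, 38, -138], -50],
], claw=-1, squeeze=50)

```text
clock: 0.97
position: [0.4214, -0.2705, 0.2121]
eef_rot: [[-0.297, 0.0, 0.955], [-0.955, 0.0, -0.297], [-0.0, -1.0, 0.0]]
force: [0.8, -0.3, -0.2]
finger_gap: 0.0854
```

```bash
python3 -c "
from h import *
plan(R,0.15,5.5)"
```

```text
shift [-31.1  62.1  14. ] turn -3.1 theta now 8.6 clk 0.9667 F [ 0.8 -0.3 -0.2] M [-0.03 -0.08 -0.01] gap 0.0854 q6 -29.0 tilt -1.0 pos [ 0.4214 -0.2705  0.2121]
```

move_arm([
  [[-16, 0, 7], -2],
  [[-31, 0, 14], -3],
  [[-31, 5, 14], -3],
  [[-31, 17, 14], -3],
  [[-31, 32, 14], -3],
  [[-31, 47, 14], -3],
  [[-31, 57, 14], -3],
  [[-31, 62, 14], -3],
])

```text
clock: 1.63
position: [0.4431, -0.2453, 0.1486]
eef_rot: [[-0.248, -0.002, 0.969], [-0.969, 0.002, -0.248], [-0.001, -1.0, -0.002]]
force: [-0.1, -0.3, 0.5]
finger_gap: 0.0856
```

```bash
python3 -c "
from h import *
plan(R,0.15,5.5)
for n in ('wrist','side'):
    cv2.imwrite('pics/%s1.png'%n,snapshot(n)['frame'])"
```

```text
shift [-0.6 -1.4  0.8] turn -0.1 theta now 5.6 clk 1.6333 F [-0.1 -0.3  0.5] M [0.04 0.   0.01] gap 0.0856 q6 -28.1 tilt -1.0 pos [ 0.4431 -0.2453  0.1486]
```

View pics/wrist1.png

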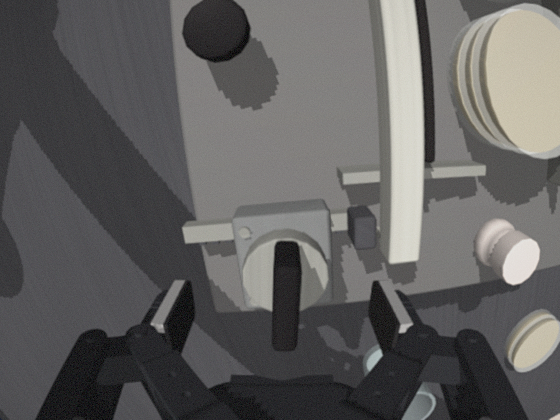

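View pics/side1.png

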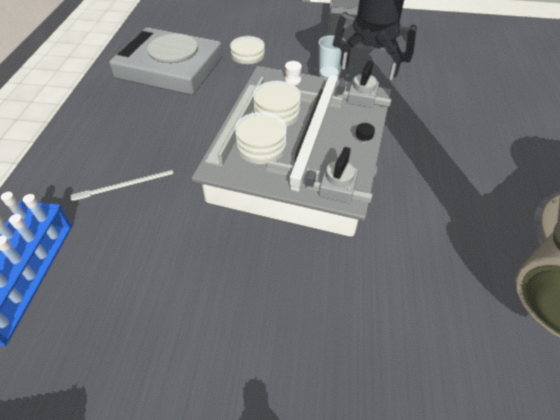

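The wing at column 285 lies midway between the pads at columns 175 and 390, so I'll close on it.

move_arm([
  [[-1, -1, 1], 0],
  [[-1, -1, 1], 0],
  [[-1, -1, 1], 0],
  [[-1, -1, 1], 0],
  [[-1, -1, 1], 0],
  [[-1, -1, 1], 0],
  [[-1, -1, 1], 0],
  [[-1, -1, 1], 0],
], claw=1, squeeze=50)

```text
clock: 2.4
position: [0.445, -0.2448, 0.1508]
eef_rot: [[-0.248, -0.0, 0.969], [-0.969, 0.001, -0.248], [-0.001, -1.0, -0.0]]
force: [1.4, 0.6, 2.1]
finger_gap: 0.0111
```

```bash
python3 -c "
from h import *
plan(R,0.15,40)
for n in ('wrist',):
    cv2.imwrite('pics/%s2.png'%n,snapshot(n)['frame'])"
```

```text
shift [ 0.5  0.8 -0.9] turn 34.4 theta now 5.6 clk 2.4 F [1.4 0.6 2.1] M [ 0.08 -0.23 -0.07] gap 0.0111 q6 -27.9 tilt -1.0 pos [ 0.445  -0.2448  0.1508]
```

View pics/wrist2.png

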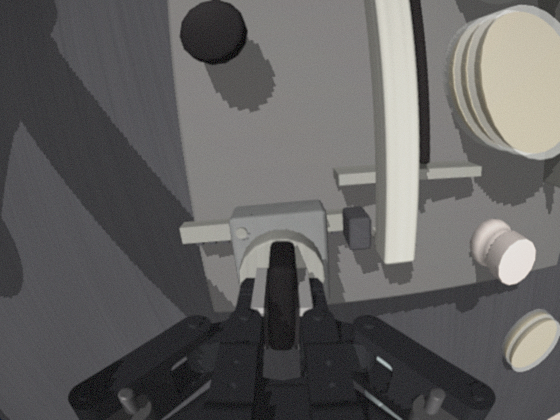

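The wing is gripped with an opening of about 11 mm. I'll turn the right knob to about 40°.

move_arm([
  [[0, 0, 0], 3],
  [[0, 0, 0], 8],
  [[0, 0, 0], 14],
  [[0, 0, 0], 20],
  [[0, 0, 0], 26],
  [[0, 0, 0], 31],
  [[0, 0, 0], 34],
  [[0, 0, 0], 34],
])

```text
clock: 3.12
position: [0.4452, -0.2448, 0.1508]
eef_rot: [[-0.748, 0.0, 0.664], [-0.664, 0.0, -0.748], [-0.001, -1.0, -0.0]]
force: [1.7, -0.6, -0.8]
finger_gap: 0.0111
```

```bash
python3 -c "
from h import *
plan(R,0.22,40)
for n in ('wrist',):
    cv2.imwrite('pics/%s3.png'%n,snapshot(n)['frame'])"
```

```text
shift [  1.  -69.2  -0.7] turn 0.3 theta now 39.7 clk 3.1167 F [ 1.7 -0.6 -0.8] M [-0.04 -0.35 -0.11] gap 0.0111 q6 6.2 tilt -1.0 pos [ 0.4452 -0.2448  0.1508]
```

View pics/wrist3.png

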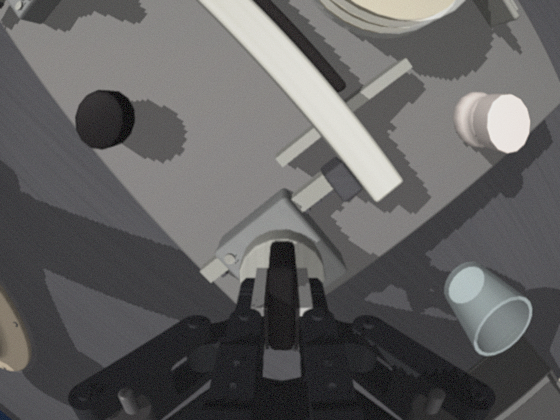

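The knob has turned with the gripper, and the rack now reaches the bar. Next I open in place and lift.

move_arm([
  [[0, 0, 0], 0],
  [[0, 0, 0], 0],
  [[0, 0, 0], 0],
  [[0, 0, 0], 0],
  [[0, -10, 0], 0],
  [[0, -30, 0], 0],
  [[0, -55, 0], 0],
  [[0, -75, 0], 0],
], claw=-1)

```text
clock: 3.83
position: [0.4451, -0.2449, 0.2272]
eef_rot: [[-0.746, 0.0, 0.666], [-0.666, 0.0, -0.746], [-0.001, -1.0, 0.0]]
force: [-0.3, -0.2, 0.5]
finger_gap: 0.0857
```

```bash
python3 -c "
from h import *
plan(L,0.21,8)
for n in ('wrist','top'):
    cv2.imwrite('pics/%s4.png'%n,snapshot(n)['frame'])"
```

```text
shift [-198.4   17.3 -165.3] turn -31.5 theta now 39.5 clk 3.8333 F [-0.3 -0.2  0.5] M [ 0.05  0.01 -0.02] gap 0.0857 q6 6.0 tilt -1.0 pos [ 0.4451 -0.2449  0.2272]
```

View pics/wrist4.png

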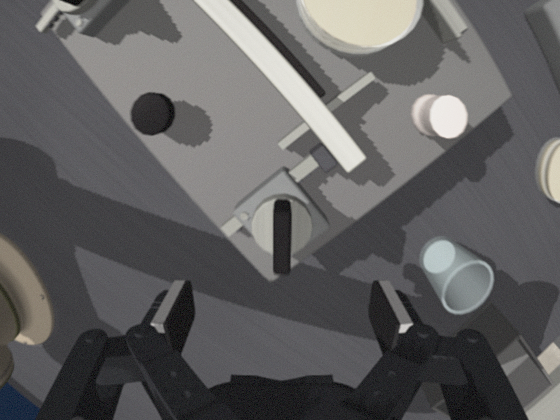

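The wing stayed at about 40°. I'll move to the left knob.

move_arm([
  [[-12, 0, -10], -2],
  [[-38, 2, -32], -6],
  [[-68, 5, -57], -11],
  [[-98, 8, -82], -16],
  [[-128, 11, -107], -21],
  [[-158, 14, -132], -26],
  [[-183, 16, -152], -30],
  [[-198, 17, -165], -32],
])

```text
clock: 4.6
position: [0.4834, 0.0123, 0.2101]
eef_rot: [[-0.274, 0.003, 0.962], [-0.962, -0.003, -0.274], [0.002, -1.0, 0.004]]
force: [0.8, -1.1, -0.8]
finger_gap: 0.0853
```

```bash
python3 -c "
from h import *
plan(L,0.15,8)
cv2.imwrite('pics/wrist5.png',snapshot('wrist')['frame'])"
```

```text
shift [ 1.7 60.1 -0.1] turn 0.8 theta now 7.2 clk 4.6 F [ 0.8 -1.1 -0.8] M [-0.04  0.01 -0.02] gap 0.0853 q6 3.4 tilt -1.0 pos [0.4834 0.0123 0.2101]
```

View pics/wrist5.png

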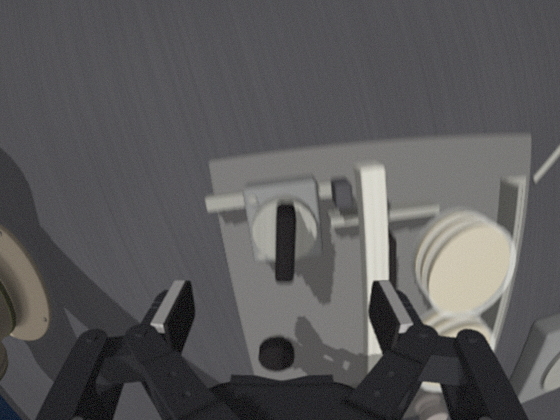

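The left wing at column 285 is centred and lined up. I'll descend.

move_arm([
  [[1, 5, 0], 1],
  [[2, 18, 0], 1],
  [[2, 33, 0], 1],
  [[2, 47, 0], 1],
  [[2, 56, 0], 1],
  [[2, 60, 0], 1],
  [[2, 60, 0], 1],
  [[2, 60, 0], 1],
])

```text
clock: 5.32
position: [0.4831, 0.0117, 0.1501]
eef_rot: [[-0.289, 0.003, 0.957], [-0.957, -0.002, -0.289], [0.001, -1.0, 0.003]]
force: [0.2, 0.1, 0.1]
finger_gap: 0.0853
```

move_arm([
  [[0, 0, 0], 0],
  [[0, 0, 0], 0],
  [[0, 0, 0], 0],
  [[0, 0, 0], 0],
  [[0, 0, 0], 0],
  [[0, 0, 0], 0],
  [[0, 0, 0], 0],
  [[0, 0, 0], 0],
], claw=1)

```text
clock: 5.98
position: [0.4851, 0.011, 0.1507]
eef_rot: [[-0.29, 0.008, 0.957], [-0.957, -0.003, -0.29], [0.0, -1.0, 0.009]]
force: [9.1, -2.1, -3.0]
finger_gap: 0.0111
```

```bash
python3 -c "
from h import *
plan(L,0.15,75)
cv2.imwrite('pics/wrist6.png',snapshot('wrist')['frame'])"
```

```text
shift [ 1.1  0.7 -1.9] turn 66.9 theta now 8.1 clk 5.9833 F [ 9.1 -2.1 -3. ] M [-0.22 -1.02 -0.06] gap 0.0111 q6 4.2 tilt -1.0 pos [0.4851 0.011  0.1507]
```

View pics/wrist6.png

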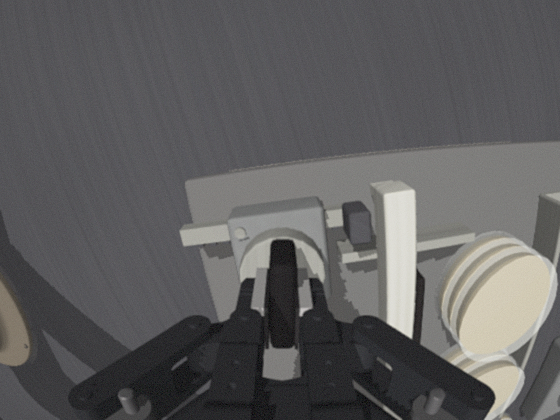

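move_arm([
  [[0, 0, 2], 2],
  [[0, 0, 2], 6],
  [[0, 0, 2], 11],
  [[0, 0, 2], 16],
  [[0, 0, 2], 21],
  [[0, 0, 2], 26],
  [[0, 0, 2], 30],
  [[0, 0, 2], 32],
])

```text
clock: 6.7
position: [0.4852, 0.0113, 0.1506]
eef_rot: [[-0.755, 0.004, 0.656], [-0.656, -0.001, -0.755], [-0.002, -1.0, 0.003]]
force: [-7.9, 2.6, 7.6]
finger_gap: 0.011
```

```bash
python3 -c "
from h import *
plan(L,0.15,73)"
```

```text
shift [ 2.2  0.6 -0.9] turn 32.7 theta now 40.3 clk 6.7 F [-7.9  2.6  7.6] M [0.66 1.61 0.16] gap 0.011 q6 36.4 tilt -1.0 pos [0.4852 0.0113 0.1506]
```

move_arm([
  [[0, 0, 0], 2],
  [[0, 0, 0], 6],
  [[0, 0, 0], 11],
  [[0, 0, 0], 16],
  [[0, 0, 0], 21],
  [[0, 0, 0], 26],
  [[0, 0, 0], 30],
  [[0, 0, 0], 33],
])

```text
clock: 7.37
position: [0.485, 0.0117, 0.1507]
eef_rot: [[-0.991, 0.003, 0.135], [-0.135, -0.001, -0.991], [-0.003, -1.0, 0.001]]
force: [-0.3, 2.1, 0.5]
finger_gap: 0.0112
```

```bash
python3 -c "
from h import *
plan(L,0.15,73)
cv2.imwrite('pics/wrist7.png',snapshot('wrist')['frame'])"
```

```text
shift [2.1 0.7 0.9] turn -0.5 theta now 73.5 clk 7.3667 F [-0.3  2.1  0.5] M [0.59 0.16 0.13] gap 0.0112 q6 69.6 tilt -1.0 pos [0.485  0.0117 0.1507]
```

View pics/wrist7.png

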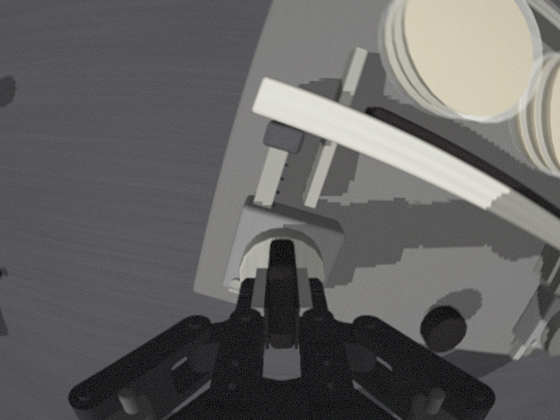

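The left knob is at about 73° and has driven its rack. I'll release, lift and go back to the right knob.

move_arm([
  [[0, 0, 0], 0],
  [[0, 0, 0], 0],
  [[0, 0, 0], 0],
  [[0, 0, 0], 0],
  [[0, -10, 0], 0],
  [[0, -30, 0], 0],
  [[0, -50, 0], 0],
  [[0, -60, 0], 0],
], claw=-1)

```text
clock: 8.08
position: [0.4854, 0.0115, 0.2127]
eef_rot: [[-0.991, 0.006, 0.134], [-0.134, -0.001, -0.991], [-0.006, -1.0, 0.002]]
force: [-0.5, 0.4, 0.7]
finger_gap: 0.0856
```

```bash
python3 -c "
from h import *
plan((0.4455,-0.2448),0.21,39.5)
cv2.imwrite('pics/top8.png',snapshot('top')['frame'])"
```

```text
shift [ 73.8   2.8 248.7] turn -34.1 theta now 73.6 clk 8.0833 F [-0.5  0.4  0.7] M [ 0.06 -0.02 -0.01] gap 0.0856 q6 69.7 tilt -1.0 pos [0.4854 0.0115 0.2127]
```

View pics/top8.png

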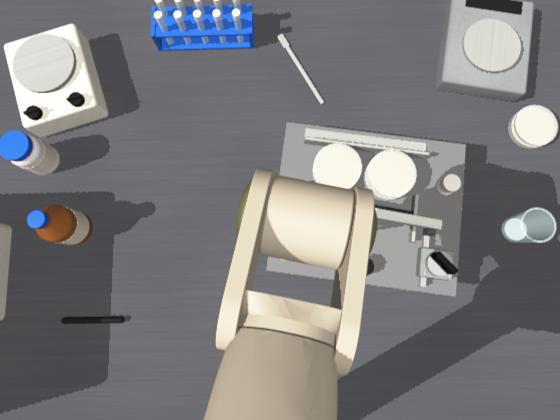

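The right wing at (442,262) is about 40° on, and the left is hidden by the arm. I'll travel back to the right.

move_arm([
  [[4, 0, 12], -2],
  [[14, 0, 48], -6],
  [[25, 0, 85], -12],
  [[36, 1, 123], -18],
  [[48, 1, 160], -24],
  [[59, 2, 198], -29],
  [[69, 2, 232], -33],
  [[74, 2, 249], -34],
])

```text
clock: 8.8
position: [0.4449, -0.2489, 0.2111]
eef_rot: [[-0.746, 0.007, 0.666], [-0.666, -0.002, -0.746], [-0.004, -1.0, 0.007]]
force: [-0.4, -0.1, 0.5]
finger_gap: 0.0854
```

```bash
python3 -c "
from h import *
plan((0.4455,-0.2448),0.15,39.5)
cv2.imwrite('pics/wrist9.png',snapshot('wrist')['frame'])"
```

```text
shift [-2.9 61.1 -3.1] turn -0.0 theta now 39.5 clk 8.8 F [-0.4 -0.1  0.5] M [ 0.02 -0.11 -0.01] gap 0.0854 q6 5.5 tilt -1.0 pos [ 0.4449 -0.2489  0.2111]
```

View pics/wrist9.png

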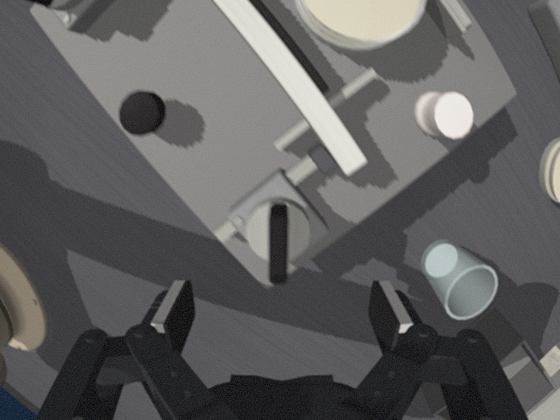

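move_arm([
  [[-2, 3, -2], 0],
  [[-3, 15, -3], 0],
  [[-3, 30, -3], 0],
  [[-3, 46, -3], 0],
  [[-3, 56, -3], 0],
  [[-3, 61, -3], 0],
  [[-3, 61, -3], 0],
  [[-3, 61, -3], 0],
])

```text
clock: 9.52
position: [0.4458, -0.2457, 0.1501]
eef_rot: [[-0.747, 0.007, 0.665], [-0.665, -0.003, -0.747], [-0.004, -1.0, 0.007]]
force: [0.3, -0.9, -0.2]
finger_gap: 0.0852
```

move_arm([
  [[0, 0, 0], 0],
  [[0, 0, 0], 0],
  [[0, 0, 0], 0],
  [[0, 0, 0], 0],
  [[0, 0, 0], 0],
  [[0, 0, 0], 0],
  [[0, 0, 0], 0],
  [[0, 0, 0], 0],
], claw=1)

```text
clock: 10.18
position: [0.4452, -0.245, 0.1504]
eef_rot: [[-0.747, 0.006, 0.665], [-0.665, -0.001, -0.747], [-0.004, -1.0, 0.005]]
force: [-4.9, 3.2, 5.8]
finger_gap: 0.0112
```

```bash
python3 -c "
from h import *
plan((0.4455,-0.2448),0.15,90)"
```

```text
shift [-0.3  0.4 -0. ] turn 50.4 theta now 39.6 clk 10.1833 F [-4.9  3.2  5.8] M [ 0.67  0.63 -0.08] gap 0.0112 q6 6.0 tilt -1.0 pos [ 0.4452 -0.245   0.1504]
```

move_arm([
  [[0, 0, 0], 4],
  [[0, 0, 0], 10],
  [[0, 0, 0], 17],
  [[0, 0, 0], 24],
  [[0, 0, 0], 31],
  [[0, 0, 0], 38],
  [[0, 0, 0], 44],
  [[0, 0, 0], 47],
])

```text
clock: 10.85
position: [0.4452, -0.2453, 0.1504]
eef_rot: [[-0.995, 0.006, -0.098], [0.098, -0.002, -0.995], [-0.006, -1.0, 0.001]]
force: [-0.0, -0.6, 0.3]
finger_gap: 0.0111
```

```bash
python3 -c "
from h import *
plan((0.4455,-0.2448),0.15,90)"
```

```text
shift [-0.3  0.4 -0.5] turn 3.1 theta now 86.9 clk 10.85 F [-0.  -0.6  0.3] M [-0.24  0.18  0.16] gap 0.0111 q6 53.3 tilt -1.0 pos [ 0.4452 -0.2453  0.1504]
```

move_arm([
  [[0, 0, 0], 0],
  [[0, 0, 0], 1],
  [[0, 0, 0], 1],
  [[0, 0, 0], 2],
  [[0, 0, 0], 2],
  [[0, 0, 0], 3],
  [[0, 0, 0], 3],
  [[0, 0, 0], 3],
])

```text
clock: 11.52
position: [0.4452, -0.2453, 0.1505]
eef_rot: [[-0.989, 0.006, -0.15], [0.15, -0.002, -0.989], [-0.006, -1.0, 0.001]]
force: [-0.5, -0.5, -0.4]
finger_gap: 0.0112
```

```bash
python3 -c "
from h import *
plan((0.4455,-0.2448),0.15,90)
cv2.imwrite('pics/wrist10.png',snapshot('wrist')['frame'])"
```

```text
shift [-0.2  0.5 -0.5] turn 0.1 theta now 89.9 clk 11.5167 F [-0.5 -0.5 -0.4] M [-0.12  0.05 -0.01] gap 0.0112 q6 56.3 tilt -1.0 pos [ 0.4452 -0.2453  0.1505]
```

View pics/wrist10.png

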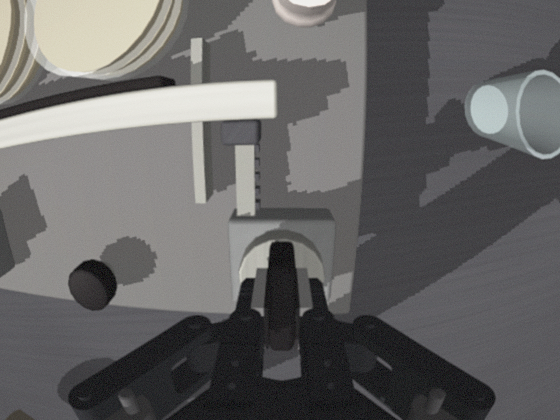

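move_arm([
  [[0, 0, 0], 0],
  [[0, 0, 0], 1],
  [[0, 0, 0], 1],
  [[0, 0, 0], 2],
  [[0, 0, 0], 2],
  [[0, 0, 0], 2],
  [[0, 0, 0], 2],
  [[0, 0, 0], 2],
])

```text
clock: 12.23
position: [0.4452, -0.2453, 0.1504]
eef_rot: [[-0.983, 0.006, -0.184], [0.184, -0.002, -0.983], [-0.006, -1.0, 0.001]]
force: [0.1, 0.1, 1.0]
finger_gap: 0.0109
```

```bash
python3 -c "
from h import *
plan((0.4455,-0.2448),0.15,90)"
```

```text
shift [-0.2  0.4 -0.5] turn -1.9 theta now 91.9 clk 12.2333 F [0.1 0.1 1. ] M [-0.14  0.21  0.9 ] gap 0.0109 q6 58.3 tilt -1.0 pos [ 0.4452 -0.2453  0.1504]
```

The moment about z rose to 0.9 N m, so the right knob is at its stop. Release, lift, and finish the left.

move_arm([
  [[0, 0, 0], -1],
  [[0, 0, 0], -1],
  [[0, 0, 0], -1],
  [[0, 0, 0], -1],
  [[0, -10, 0], -1],
  [[0, -30, 0], -1],
  [[0, -50, 0], -1],
  [[0, -60, 0], -1],
], claw=-1)

```text
clock: 12.9
position: [0.4453, -0.2455, 0.2126]
eef_rot: [[-0.986, 0.008, -0.167], [0.167, -0.004, -0.986], [-0.009, -1.0, 0.003]]
force: [0.2, 0.2, -0.2]
finger_gap: 0.0852
```

```bash
python3 -c "
from h import *
plan((0.485,0.0115),0.21,73.5)
cv2.imwrite('pics/wrist11.png',snapshot('wrist')['frame'])"
```

```text
shift [   3.9    1.9 -260. ] turn -17.4 theta now 90.9 clk 12.9 F [ 0.2  0.2 -0.2] M [ 0.05  0.01 -0.02] gap 0.0852 q6 57.3 tilt -1.0 pos [ 0.4453 -0.2455  0.2126]
```

View pics/wrist11.png

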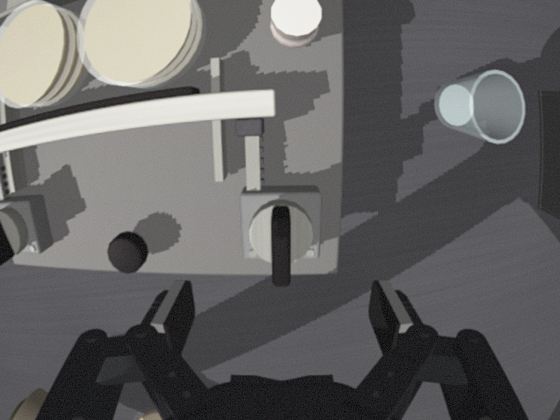

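move_arm([
  [[0, 0, -14], -1],
  [[1, 0, -52], -3],
  [[2, 0, -90], -6],
  [[2, 0, -128], -9],
  [[3, 1, -166], -12],
  [[3, 1, -204], -15],
  [[4, 2, -240], -17],
  [[4, 2, -260], -17],
])

```text
clock: 13.62
position: [0.4844, 0.0152, 0.2098]
eef_rot: [[-0.991, 0.008, 0.133], [-0.133, -0.004, -0.991], [-0.008, -1.0, 0.005]]
force: [1.2, -0.9, 0.6]
finger_gap: 0.0853
```

```bash
python3 -c "
from h import *
plan((0.485,0.0115),0.15,73.5)
cv2.imwrite('pics/wrist12.png',snapshot('wrist')['frame'])"
```

```text
shift [ 0.3 59.8  3.4] turn -0.2 theta now 73.7 clk 13.6167 F [ 1.2 -0.9  0.6] M [-0.05  0.01 -0.03] gap 0.0853 q6 70.2 tilt -1.0 pos [0.4844 0.0152 0.2098]
```

View pics/wrist12.png

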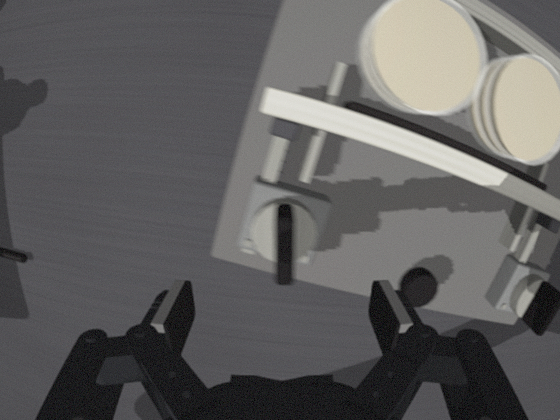

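move_arm([
  [[0, 3, 2], 0],
  [[0, 15, 3], 0],
  [[0, 30, 3], 0],
  [[0, 46, 3], 0],
  [[0, 56, 3], 0],
  [[0, 60, 3], 0],
  [[0, 60, 3], 0],
  [[0, 60, 3], 0],
])

```text
clock: 14.33
position: [0.4855, 0.0133, 0.1499]
eef_rot: [[-0.991, 0.008, 0.132], [-0.132, -0.003, -0.991], [-0.008, -1.0, 0.004]]
force: [-0.5, 0.5, 0.7]
finger_gap: 0.0854
```

move_arm([
  [[0, 0, 0], 0],
  [[0, 0, 0], 0],
  [[0, 0, 0], 0],
  [[0, 0, 0], 0],
  [[0, 0, 0], 0],
  [[0, 0, 0], 0],
  [[0, 0, 0], 0],
  [[0, 0, 0], 0],
], claw=1)

```text
clock: 15.0
position: [0.4858, 0.0121, 0.1503]
eef_rot: [[-0.991, 0.009, 0.132], [-0.132, -0.006, -0.991], [-0.008, -1.0, 0.007]]
force: [-1.2, -10.3, 2.5]
finger_gap: 0.011
```

move_arm([
  [[0, 0, 0], 1],
  [[0, 0, 0], 3],
  [[0, 0, 0], 6],
  [[0, 0, 0], 9],
  [[0, 0, 0], 12],
  [[0, 0, 0], 14],
  [[0, 0, 0], 16],
  [[0, 0, 0], 16],
])

```text
clock: 15.67
position: [0.4858, 0.0119, 0.1503]
eef_rot: [[-0.989, 0.009, -0.148], [0.148, -0.006, -0.989], [-0.01, -1.0, 0.005]]
force: [0.3, -2.9, -0.1]
finger_gap: 0.011
```

```bash
python3 -c "
from h import *
plan((0.485,0.0115),0.15,90)"
```

```text
shift [0.7 0.3 0.5] turn 0.2 theta now 89.8 clk 15.6667 F [ 0.3 -2.9 -0.1] M [-0.11  0.01 -0.17] gap 0.011 q6 86.1 tilt -0.9999 pos [0.4858 0.0119 0.1503]
```

move_arm([
  [[0, 0, 0], 0],
  [[0, 0, 0], 1],
  [[0, 0, 0], 1],
  [[0, 0, 0], 2],
  [[0, 0, 0], 2],
  [[0, 0, 0], 2],
  [[0, 0, 0], 2],
  [[0, 0, 0], 2],
])

```text
clock: 16.33
position: [0.4858, 0.0118, 0.1503]
eef_rot: [[-0.983, 0.009, -0.182], [0.182, -0.007, -0.983], [-0.01, -1.0, 0.005]]
force: [-0.1, -3.8, 0.2]
finger_gap: 0.0109
```

```bash
python3 -c "
from h import *
plan((0.485,0.0115),0.15,90)"
```

```text
shift [0.7 0.3 0.5] turn -1.8 theta now 91.8 clk 16.3333 F [-0.1 -3.8  0.2] M [-0.15 -0.07  0.83] gap 0.0109 q6 88.1 tilt -0.9999 pos [0.4858 0.0118 0.1503]
```

The left knob is at its stop too, with 0.83 N m resisting. I'll release, lift and back away to look.

move_arm([
  [[0, 0, 0], -1],
  [[0, 0, 0], -1],
  [[0, 0, 0], -1],
  [[0, 0, 0], -1],
  [[0, -10, 0], -1],
  [[0, -30, 0], -1],
  [[0, -60, 0], -1],
  [[0, -90, 0], -1],
], claw=-1)

```text
clock: 17.0
position: [0.4846, 0.0126, 0.2411]
eef_rot: [[-0.986, 0.007, -0.165], [0.165, -0.006, -0.986], [-0.008, -1.0, 0.005]]
force: [-0.2, 0.1, -0.4]
finger_gap: 0.0853
```

```bash
python3 -c "
from h import *
plan((0.30,0.25),0.30,60)"
```

```text
shift [ 220.7  -61.7 -203.5] turn -30.8 theta now 90.8 clk 17.0 F [-0.2  0.1 -0.4] M [ 0.   -0.02 -0.01] gap 0.0853 q6 87.1 tilt -1.0 pos [0.4846 0.0126 0.2411]
```

move_arm([
  [[8, -6, -8], 0],
  [[35, -25, -32], 0],
  [[65, -45, -60], 0],
  [[95, -60, -88], 0],
  [[125, -60, -115], 0],
  [[155, -60, -142], 0],
  [[185, -60, -170], 0],
  [[205, -60, -190], 0],
])

```text
clock: 17.67
position: [0.3106, 0.2358, 0.2985]
eef_rot: [[-0.986, 0.007, -0.164], [0.164, -0.005, -0.986], [-0.008, -1.0, 0.004]]
force: [0.4, 0.1, 0.2]
finger_gap: 0.0853
```

Run:
```python
from h import *
d=snapshot('top');s=snapshot('side');f=d['frame']
cv2.imwrite('pics/top13.png',f);cv2.imwrite('pics/side13.png',s['frame'])
cv2.imwrite('pics/top13z.png',cv2.resize(f[100:310,250:480],None,fx=3.4,fy=2.8,interpolation=cv2.INTER_CUBIC)[:600,:800])
g=f.astype(int)
m=np.zeros(g.shape[:2],bool); m[200:290,272:470]=g[200:290,272:470].max(2)<60
for st,c,l in comps(m,40):
    ys,xs=np.nonzero(l); w=ray(d,np.c_[xs,ys],0.155)*1000
    u=np.linalg.svd(w-w.mean(0),full_matrices=False)[2][0]
    print(st,np.round(c,1),w.mean(0).round(1),"theta",YA-np.degrees(np.arctan2(u[1],u[0])))
m=np.zeros(g.shape[:2],bool); m[180:245,272:470]=g[180:245,272:470].min(2)>225
for st,c,l in comps(m,150):
    ys,xs=np.nonzero(l); w=ray(d,np.c_[xs,ys],0.127)*1000
    r=cv2.minAreaRect(w.astype(np.float32)); print("bar",st,r)
print(state()["clock"])
```

```text
[293 230   8  26 139] [296.4 242.2] [484.4  10.7] theta -89.368905629722
[437 250  14  26 294] [443.5 262.6] [ 443.5 -241.2] theta -87.17289336017846
[355 258  19  17 252] [364.1 266.1] [ 440.5 -104.5] theta 160.9704922564816
bar [315 180  42  12 354] ((589.5838623046875, -65.87235260009766), (75.806884765625, 20.777950286865234), 88.52337646484375)
bar [365 180  50  19 651] ((580.4830322265625, -165.32742309570312), (90.27947998046875, 33.84779739379883), 88.52337646484375)
bar [443 180  18  12 177] ((584.1229858398438, -279.1947021484375), (31.53101348876953, 20.701839447021484), 88.5234375)
bar [ 282  188  160   31 1502] ((555.1680297851562, -110.70184326171875), (293.5217590332031, 18.088708877563477), 80.75837707519531)
17.7667
```

View pics/top13z.png

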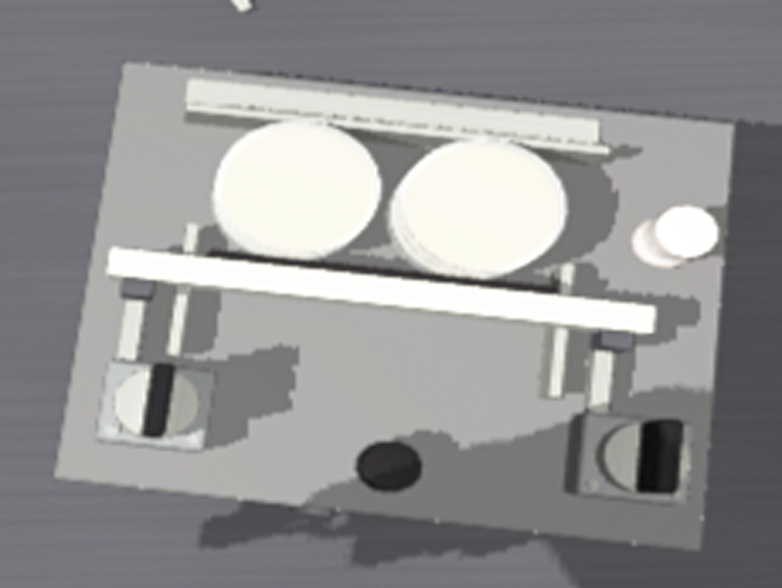

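View pics/side13.png

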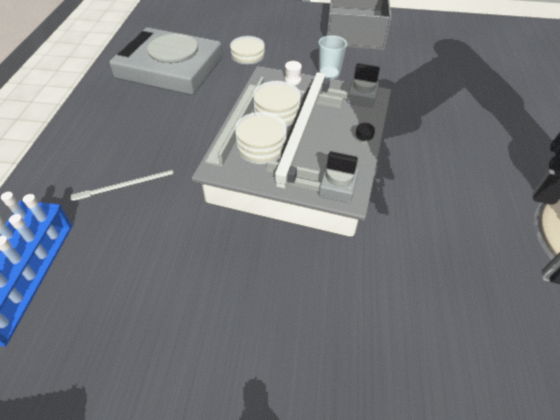

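```bash
python3 -c "
from cell import *
print(sign_off())"
```

```text
the job is handed in; nothing more can be done
None
```

Both wing knobs are at their stops and the bar is home against the dishes. I handed the job in at about 17.8 s of the 56 s allowed; `sign_off()` reports no verdict.

- **Sequence:** I pinched and turned each knob in turn. Right went from about 5° to 40°, left from 8° to 73.5°, right to its stop, then left to its stop. Neither knob was ever more than about 35° ahead of the other.
- **Stops:** each knob resisted with about 0.8–0.9 N m at the end, with the gripper about 92° round. The wings read about 91–93° in the last top picture, the right one roughly because its side face is in view.
- **Bar:** it sits at x ≈ -7 mm in the shaker's frame, where -5 mm is home and -13 mm is the limit. It is square to within about 1°.
- **Arm:** it is clear of everything with the gripper open, and the force reading is near zero.

No check failed. The bar's 2 mm difference from home is within the camera calibration error.

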